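# Kit the antenna parts into the tray

## Task

Fill the blue kit tray for one antenna panel: lay the large solid aluminium disc in the round nest, set the ring down over the post of the flat square nest, lay the metal housing lengthwise in the rectangular nest, and lower the long circuit board gently, flat and squarely, onto the pile of boards like it, whose height differs from day to day. The small disc and the short board belong to another model: leave them lying where they are.

Things in the scene. Friction and masses are not known exactly. Their poses are not given: they have to be found in the camera images.
- disc: Large solid turned aluminium disc, 56 mm in diameter, 16 mm thick, lying flat on the table, about 105 g; only a small dark dot marks its centre. Origin: centre of its underside, z up. All six loose parts lie on the table (z = 0) in shuffled places 110 mm or more apart, towards the robot's right (-y); a small black open tub (30 mm wide, 20 mm high) and a brass standoff (14 mm wide, 24 mm high) stand between them.
- ring: Aluminium ring, 56 mm outside and 30 mm bore, 16 mm thick, lying flat on the table, about 76 g. Origin: centre of its underside, z up.
- housing: Closed metal housing, a rectangular aluminium block 40 mm (its x) by 60 mm (its y) by 20 mm high, lying flat on the table, about 90 g. Origin: centre of its underside, z up.
- board: Long circuit board: green board on an aluminium carrier, together 44 mm (its x) by 100 mm (its y) by 8 mm thick, screw heads and tracks stand under 1 mm above it, about 95 g, lying flat on the table. Origin: centre of its underside, z up.
- nest_round: Round dark grey nest, 96 mm outside, 86 mm inside, its floor 4 mm above its origin, its lip 8 mm above its origin (4 mm above its floor). It is fixed in one quarter of the flat blue kit tray (224 x 264 mm, rim 16 mm above the table, 4 mm floor, fixed to the table and turned up to 0.22 rad); the nests and the pile change quarters, their centres at least 106 mm apart. Origin: centre of its underside, on the tray's floor, z up.
- nest_post: Flat dark grey square nest, 92 x 92 mm, 4 mm thick, no lip, with a 12 mm thick upright brass post at its centre whose top is 26 mm above its origin. In the tray like the round nest. Origin: centre of its underside, on the tray's floor, z up.
- nest_rect: Rectangular dark grey nest with a lip, outside 72 mm (its x) by 96 mm (its y), inside 64 by 88 mm, floor 4 mm and lip 8 mm above its origin. In the tray like the round nest. Origin: centre of its underside, on the tray's floor, z up.
- pile: Pile of long circuit boards, 44 mm (its x) by 100 mm (its y), fixed together and fixed in the tray like the nests; its top is 24 to 46 mm above the table, and differs at every start. Origin: centre of the top face of the pile, z up; tracks and screw heads less than 1 mm high on it are only drawn and cannot be felt.
- small_disc: Small solid aluminium disc, 38 mm in diameter, 16 mm thick, lying flat among the parts. Does not belong in the tray. Origin: centre of its underside.
- short_board: Short circuit board, 44 mm (its x) by 66 mm (its y) by 8 mm thick, otherwise like the long one. Does not belong in the tray. Origin: centre of its underside.
Things that resemble listed ones, but are neither listed nor needed, are in the scene too. What is shaped like the disc but brown or purple is not meant.

How it is judged:
By the outcome, as a careful person would: the job done as asked, in the order asked, and still so for the second after the job is handed in, with the robot touching nothing.
It also fails if it takes over 112 s, if anything falls off the work surface, if the arm or the gripper's body presses on something with over 40 N, if the wrist force passes 120 N, or if a joint passes its speed limit or range.

## Robot

A 7-joint arm with a two-finger parallel gripper is mounted at the origin on the work surface. World frame = base frame: x ahead of the robot, y to its left, z up, the work surface at z = 0. Lengths are in mm, angles in rad, forces in N, time in s.
With the tool pointing down it reaches from about 400 to 875 mm from the base axis. Payload 4.4 kg.
Tool frame: the origin (TCP) lies on the centre line of the jaws, within the pads' length; the fingertips stand 25 mm ahead of it and the grasp point (between the pads) lies 6 mm ahead of it (ctrl.finger_overhang is the distance from the TCP to the fingertips, in mm); z points along the fingers, y is the line along which they close (so a half turn about z gives the same grasp; the last joint's range is limited). The gripper opens to 85 mm and grips with 20 to 120 N. Pads are 22 mm wide; open, the fingers measure 114 mm over their backs; the gripper's body (76 mm by 85 mm) begins 54 mm behind the grasp point. The pads swing forward as they close: fully open they stand 13 mm farther back than shut.
Start: joints at [1.039, 0.628, 0.038, 1.517, -0.027, 0.996, -0.02], TCP at [291.967, -580.752, 256.313] pointing down, gripper open.
Joint ranges: [-3.06, 3.06], [-0.37, 2.12], [-1.25, 1.32], [0.18, 2.47], [-1.1, 4.24], [0.23, 1.98], [-2.94, 2.94]. Speed limits (rad/s): [2.57, 2.57, 3.14, 3.14, 3.14, 3.14, 3.14].

## Interface

Orientations are given as [roll, pitch, yaw] about the fixed x, y, z axes, in that order (R = Rz(yaw) Ry(pitch) Rx(roll)).
In Python, from cell import ctrl gives the robot as it stands. The module is installed in compiled form; this text tells all that it offers.
- The arm moves only by the tool play_rows, never from a script. Its argument "targets" is a list of rows, each a list of 5 numbers: the closure, from 0 (fully open) to 1 (shut), then the shift along the tool's x, y, z in cm, then the turn about the tool's z in degrees. In form: [[gripper, dx, dy, dz, spin], ...]. A call has 1 to 10 rows; each row is the pose to reach, as a shift and turn from the pose commanded when the call began, along the tool's axes at that moment; what a row does not reach only later rows make up. A row lasts 1/10 s, in which the tool goes at most 50 mm and 8.59 degrees, less where a joint would pass 70% of its speed; a pose out of reach is approached as far as the arm can. A call with a gripper value outside its range is refused whole. The fingers move at their own pace and stop on an object; the grip force is fixed at half the most. Time passes only in rows, so rows that repeat a pose let the fingers close. It gives the time, the measured TCP pose, the force, the opening and the grip force at its end, in the units of the state.
- ctrl.read_state(): the state, without advancing time (a new reading comes with each control period).
- ctrl.get_image(name): name is "side" or "top"; returns (picture, depth): 384x512x3 uint8, red, green, blue; 384x512 float32, mm along the optical axis (not along the pixel's ray), 0 where there is no reading.
- ctrl.calibration(name): a dict with "vfov" (degrees; the focal length in pixels is half the picture's height over the tangent of half this angle, whatever the lens; pixels are square), "cx", "cy" (the principal point, pixels), "extrinsics" (4x4, takes a point from camera to world coordinates). Camera axes: x right, y down, z forward; pixel columns grow to the right and rows downward; lengths in mm; the calibration is good to about 2 mm. A picture is of the moment at which its call begins. calibration takes no time and is no camera call.
- ctrl.finish_job(): hands the job in; it is judged then, once.
Trained networks look in the newest picture that a camera, given by its name, has taken for a name from the list of things; names that differ only in an ending like _2 or _b are one class to them, and where a whole thing is asked for, a point or a joint stands for the part that bears it (a point fixed in the world has none). Each returns a list of dicts, best first, with "confidence" (0 to 1); they miss things now and then, are a little off and sometimes report something else, mostly with a low value. They report only what shows in the picture. A call takes as long as a camera call. They do not tell look-alikes from the thing itself.
- ctrl.search_frame(camera, name): "bbox" ([left, top, right, bottom] in pixels, round what is visible of it).
- ctrl.trace(camera, name): "pixels" (384x512 bool, what is visible of it) and "bbox" ([left, top, right, bottom] in pixels, round what is visible of it).
The state is a dict: "clock": time; "qpos": joint angles; "qd": joint speeds; "tau": joint torques, N m; "eef_pos": TCP position; "tool_rot": TCP orientation; "force": force on the tool from outside, world axes, zero at the start; "torque": the same for the moment, N m; "width": finger opening in mm; "gripper_force": force on a finger pad.
Only numpy, scipy, OpenCV 4.12 (cv2) and the standard library are available. Lean on these libraries where they do the work, as an engineer would, in place of code of your own. Each camera call takes 0.05 s, during which the arm holds its last target. There are 200 camera calls.

## Working session

There is one attempt and no reset: what is moved stays moved. The work goes in short steps, Python scripts to look and compute and a tool call to move; the robot and the scene stay as the last step left them, time stands still between calls to the robot, and variables do not carry over. Pictures are saved under pics/ and viewed, at most 14 in all, crops included, and the job is handed in when it is done.

Besides the shell and the picture viewer there is one more tool, called after ">>>" as name(argument=value, ...) on one line, values as JSON. play_rows: Moves the arm, as the interface text tells. Its arguments: {"type":"object","properties":{"targets":{"type":"array"}},"required":["targets"]}

```bash
mkdir -p pics; python3 - <<'E'
from cell import ctrl
import cv2,numpy as np
for n in("top","side"):
    p,d=ctrl.get_image(n); np.savez(f"pics/{n}0.npz",p=p,d=d)
    cv2.imwrite(f"pics/{n}0.png",cv2.resize(p[:,:,::-1],(800,600),interpolation=cv2.INTER_CUBIC))
    c=ctrl.calibration(n);print(n,c)
print(ctrl.read_state(), ctrl.finger_overhang)
E
```

```text
top {'vfov': 54.40521848568952, 'cx': 257.49618440410546, 'cy': 193.58043958610688, 'extrinsics': array([[ 1.20796560e-02, -9.74853256e-01,  2.22520137e-01,
         3.09514130e+02],
       [-9.99926387e-01, -1.15227427e-02,  3.80093025e-03,
        -2.71874895e+01],
       [-1.14130694e-03, -2.22549671e-01, -9.74920685e-01,
         1.06515498e+03],
       [ 0.00000000e+00,  0.00000000e+00,  0.00000000e+00,
         1.00000000e+00]])}
side {'vfov': 48.50620583801183, 'cx': 258.30618476267466, 'cy': 182.974870089329, 'extrinsics': array([[ 9.95032830e-01, -7.22465285e-02,  6.84843556e-02,
         4.41681077e+02],
       [-9.91059996e-02, -6.54236814e-01,  7.49768092e-01,
        -7.37666999e+02],
       [-9.36315517e-03, -7.52831076e-01, -6.58147173e-01,
         6.81030571e+02],
       [ 0.00000000e+00,  0.00000000e+00,  0.00000000e+00,
         1.00000000e+00]])}
{'clock': 0.1, 'qpos': array([ 1.03919646,  0.62924788,  0.0384318 ,  1.51829614, -0.02700223,
        0.99633428, -0.01999979]), 'qd': array([-6.88400945e-04, -2.30803944e-03,  5.39927067e-06, -3.45911125e-03,
       -9.54136787e-04, -1.04679556e-03, -1.04429425e-03]), 'tau': array([ 1.99908063e-03, -5.64530253e+01,  1.22985832e+00, -1.93970329e+01,
        1.11581772e-02,  5.42438618e-03,  7.57164912e-06]), 'eef_pos': array([ 291.72938404, -580.24801564,  255.47552131]), 'tool_rot': array([-3.13982448e+00,  9.08279609e-06,  4.65808716e-01]), 'force': array([-0.8060406 , -0.06517562,  1.07882832]), 'torque': array([-0.00372638, -0.00965151,  0.00417127]), 'gripper_force': 0.0, 'width': 85.40533706584364} 25.0
```

View pics/top0.png

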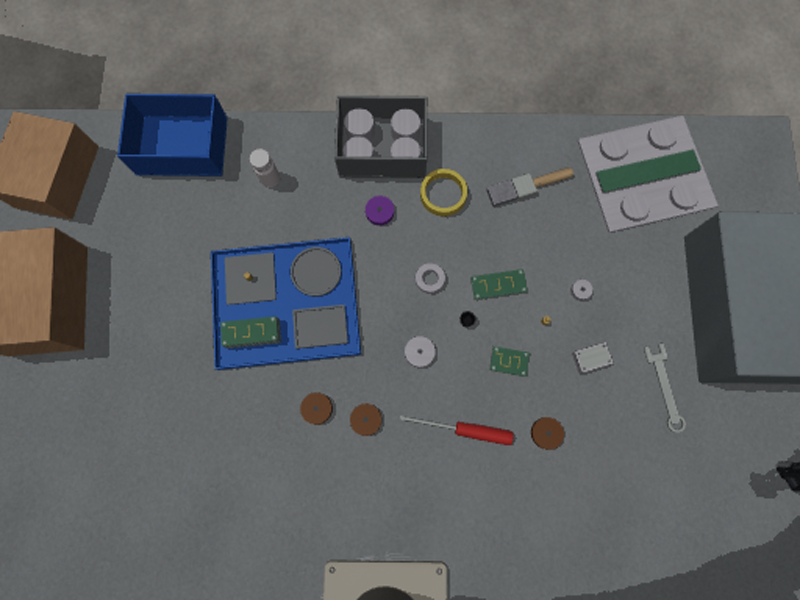

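View pics/side0.png

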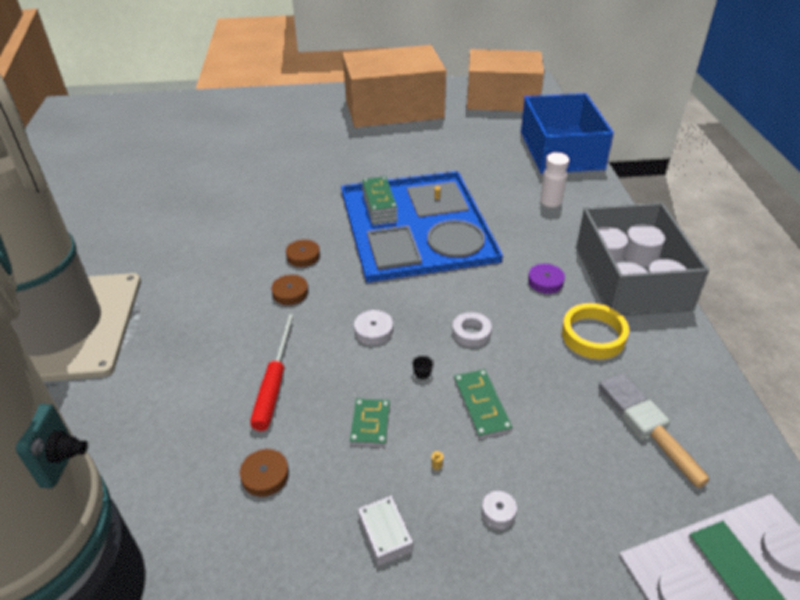

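The top view (800x600) shows these parts:
- Large disc at (420,352), ring at (430,278), long board at (499,285) and housing at (594,357).
- The parts to leave are the small disc at (582,290) and the short board at (510,361). The tub is at (468,319) and the standoff at (546,321).
- In the tray: post nest at (249,278), round nest at (316,272), pile at (250,332) and rect nest at (321,327).

What could be mistaken for the large disc: the small disc (582,290), brown pucks (316,408), (366,419) and (548,433), the purple puck (380,210), and the discs in the grey bin and on the panel. The yellow hoop (444,192) could pass for the ring, and the short board (510,361) for the long one.

```bash
cat > h.py <<'E'
from cell import ctrl
import cv2,numpy as np
def rays(n):
    c=ctrl.calibration(n);f=192/np.tan(np.radians(c["vfov"]/2));E=c["extrinsics"]
    v,u=np.mgrid[:384,:512]
    return np.dstack([(u-c["cx"])/f,(v-c["cy"])/f,np.ones(u.shape)])@E[:3,:3].T,E[:3,3]
def cloud(n,d):
    r,o=rays(n); return r*d[...,None]+o
def onplane(n,z):
    r,o=rays(n); return o+r*((z-o[2])/r[...,2])[...,None]
def rect(P):
    (c,s,a)=cv2.minAreaRect(P[:,:2].astype(np.float32).reshape(-1,1,2)); s=np.array(s)
    # long-axis direction angle
    if s[0]<s[1]: a+=90
    return np.round(c,1),np.round(np.sort(s),1),round((a+90)%180-90,1)
def go(x,y,z,yaw=None):
    "shift (cm) in tool axes, turn (deg) from the measured pose"
    s=ctrl.read_state();p=s["eef_pos"];w=s["tool_rot"][2]
    R=np.array([[np.cos(w),np.sin(w),0],[np.sin(w),-np.cos(w),0],[0,0,-1]])
    t=0 if yaw is None else -np.degrees((yaw-w+np.pi/2)%np.pi-np.pi/2)
    return np.round(R.T@(np.array([x,y,z])-p)/10,2),round(float(t),1)
E
python3 - <<'E'
from h import *
p,d=ctrl.get_image("top"); C=cloud("top",d)
crops=[]
for n,z in dict(disc=16,ring=16,housing=20,board=8,small_disc=16,short_board=8,nest_round=12,nest_post=8,nest_rect=12,pile=None).items():
    for k in ctrl.trace("top",n)[:3]:
        m=k["pixels"];zz=C[m][:,2]; zt=np.percentile(zz,80) if z is None else z
        mm=m&(abs(C[...,2]-zt)<4)
        if mm.sum()<20: print(n,"bad",k["bbox"],zt);continue
        P=onplane("top",zt)[mm]
        print(n,round(k["confidence"],2),[int(b) for b in k["bbox"]],"z",np.round(np.percentile(zz,[5,50,80]),1),"rect",*rect(P),"mean",P[:,:2].mean(0).round(1))
cv2.imwrite("pics/c.png",cv2.resize(p[130:260,120:410,::-1],None,fx=2.7,fy=2.7,interpolation=cv2.INTER_CUBIC))
E
```

```text
disc 0.86 [190, 252, 211, 276] z [12.2 16.1 17.7] rect [356.  128.2] [52.6 53.2] -25.0 mean [356.2 128.7]
disc 0.79 [233, 126, 251, 144] z [12.7 15.8 17.9] rect [731.3  24. ] [44.9 51. ] 0.9 mean [731.  24.]
disc 0.78 [222, 259, 245, 281] z [10.8 15.8 17.5] rect [338.   40.5] [52.4 54.2] 1.2 mean [338.1  39.8]
ring 0.5 [262, 169, 284, 188] z [ 3.5 15.4 17.2] rect [599.2 -73.5] [52.4 54.3] 0.4 mean [598.2 -73.3]
housing 0.71 [365, 217, 395, 238] z [14.3 20.1 21.7] rect [ 451.7 -366.9] [39.2 60.3] -72.9 mean [ 451.4 -367.5]
board 0.7 [302, 176, 339, 192] z [4.7 7.9 9.8] rect [ 589.2 -202.1] [44.6 99.6] -80.9 mean [ 589.5 -202.3]
small_disc 0.66 [364, 175, 379, 193] z [-0.4 14.8 16.9] rect [ 578.4 -354.3] [34.7 36.6] -3.0 mean [ 579.5 -355.1]
short_board 0.9 [313, 221, 338, 242] z [4.1 7.6 9.7] rect [ 444.9 -217.6] [43.6 66.1] 80.6 mean [ 444.9 -217.4]
nest_round 0.82 [185, 158, 218, 187] z [ 5.1  8.7 11. ] rect [610.4 142.4] [90.2 91.9] 71.6 mean [609.5 142.6]
nest_post 0.62 [143, 160, 176, 195] z [ 5.1  8.3 10.1] rect [595.3 264.5] [92.5 92.7] -82.8 mean [594.6 264.1]
nest_rect 0.76 [186, 195, 221, 222] z [ 5.   8.7 11.1] rect [503.6 128.7] [74.7 96.2] -83.4 mean [504.3 129.6]
pile 0.69 [143, 204, 181, 226] z [15.9 35.3 37.1] rect [489.4 251.3] [ 45.  100.5] -83.3 mean [489.5 251.6]
```

View pics/c.png

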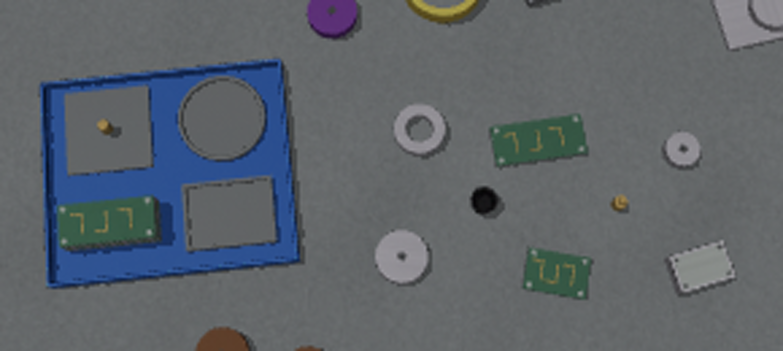

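The crop shows the silver disc with its dark centre dot at crop (402,257), which is about pixel (269,225) in the frame. The network missed it, so I'll measure it from depth, along with the post and the pile height.

```bash
python3 - <<'E'
from h import *
p,d=ctrl.get_image("top"); C=cloud("top",d)
def at(u,v,r,z,tol=5):
    m=np.zeros(d.shape,bool);m[v-r:v+r,u-r:u+r]=1
    m&=abs(C[...,2]-z)<tol
    P=onplane("top",z)[m];return rect(P),P[:,:2].mean(0).round(1),np.median(C[m][:,2]).round(1)
print("disc",at(269,225,16,16))
print("ring",at(275,178,16,16))
print("post",at(160,176,8,30,8))
print("pile",at(161,212,26,36,6))
m=(C[...,0]>470)&(C[...,0]<508)&(C[...,1]>208)&(C[...,1]<294)
print("pile z",np.median(C[m][:,2]),C[m][:,2].mean())
t=(C[...,0]>400)&(C[...,0]<550)&(C[...,1]>-60)&(C[...,1]<-20); print("table z",np.median(C[t][:,2]))
t=(C[...,0]>390)&(C[...,0]<430)&(C[...,1]>-350)&(C[...,1]<-250); print("table z",np.median(C[t][:,2]))
print(go(461,-55,120,-np.pi/2+.1))
print(ctrl.read_state()["clock"])
E
```

```text
disc ((array([459.8, -55.3]), array([53.8, 54.1]), 0.7), array([459.7, -54.9]), np.float64(16.0))
ring ((array([599.2, -73.5]), array([52.4, 54.3]), 0.4), array([598.4, -73.5]), np.float64(15.9))
post ((array([594.9, 264.2]), array([ 8. , 10.9]), 46.4), array([594.8, 264. ]), np.float64(28.4))
pile ((array([489.9, 251.5]), array([ 44.9, 101. ]), -83.5), array([489.8, 251.7]), np.float64(35.7))
pile z 35.57631247012682 34.389184315932006
table z 1.2738369596366965
table z -0.045516853525896295
(array([ 38.71, -39.38,  13.64]), -69.0)
0.7
```

>>> play_rows(targets=[[0,38.7,-39.4,5,-70],[0,38.7,-39.4,10,-70],[0,38.7,-39.4,13,-70],[0,38.7,-39.4,13,-70],[0,38.7,-39.4,13,-70],[0,38.7,-39.4,13,-70],[0,38.7,-39.4,13,-70],[0,38.7,-39.4,13,-70],[0,38.7,-39.4,13,-70],[0,38.7,-39.4,13,-70]])

```text
clock: 1.7
eef_pos: [441.3, -116.2, 143.0]
tool_rot: [3.14, 0.0, 1.687]
force: [0.1, -0.1, 0.6]
width: 85.2
gripper_force: 0.0
```

>>> play_rows(targets=[[0,0,0,0,0],[0,0,0,0,0]])

```text
clock: 1.9
eef_pos: [441.1, -116.1, 143.1]
tool_rot: [-3.141, -0.0, 1.692]
force: [-0.8, -0.5, 0.6]
width: 85.3
gripper_force: 0.0
```

```bash
python3 -c "
from h import *
print(go(460,-55.2,25,np.radians(-83.4)),ctrl.read_state()['eef_pos'],ctrl.read_state()['tool_rot'])"
```

```text
(array([ 5.82,  2.61, 11.81]), 0.3) [ 441.14556735 -116.13340001  143.10354198] [-3.14137844e+00 -1.24912798e-04  1.69176014e+00]
```

>>> play_rows(targets=[[0,5.8,2.6,0,0],[0,5.8,2.6,3,0],[0,5.8,2.6,6,0],[0,5.8,2.6,8,0],[0,5.8,2.6,9,0],[0,5.8,2.6,9,0]])

```text
clock: 2.5
eef_pos: [459.1, -58.6, 52.5]
tool_rot: [-3.14, 0.0, 1.685]
force: [-0.2, -0.1, 0.5]
width: 85.5
gripper_force: 0.0
```

```bash
python3 -c "
from h import *
p,d=ctrl.get_image('side')
print(go(460,-55.2,25),ctrl.read_state()['eef_pos'])
cv2.imwrite('pics/s1.png',cv2.resize(p[140:260,160:320,::-1],None,fx=5,fy=5))"
```

```text
(array([0.31, 0.07, 2.83]), 0.0) [459.63107299 -58.33368824  53.28979119]
```

View pics/s1.png

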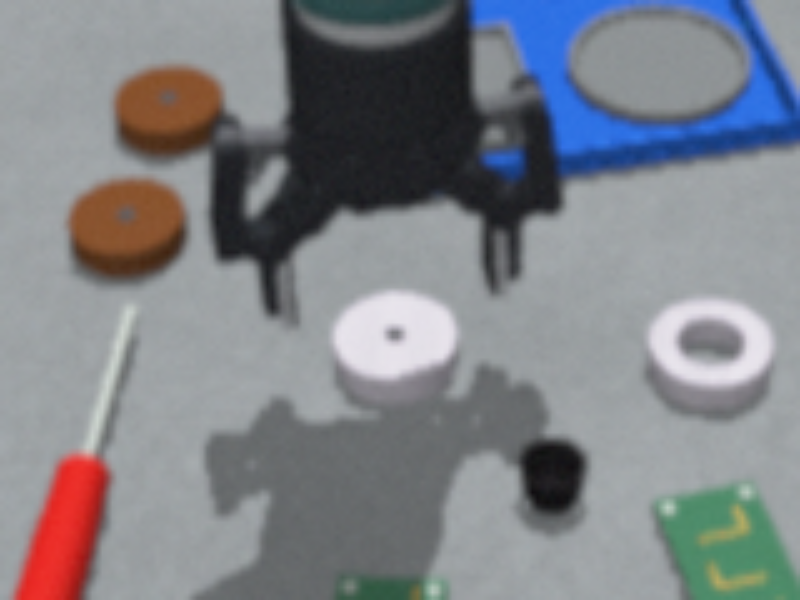

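The side crop shows the open fingers on either side of the disc at crop (395,345). Next I descend and close.

>>> play_rows(targets=[[0,0.2,0.1,2,0],[0,0.2,0.1,2.8,0],[0,0.2,0.1,2.8,0],[1,0.2,0.1,2.8,0],[1,0.2,0.1,2.8,0],[1,0.2,0.1,2.8,0],[1,0.2,0.1,2.8,0],[1,0.2,0.1,2.8,0],[1,0.2,0.1,2.8,0],[1,0.2,0.1,2.8,0]])

```text
clock: 3.55
eef_pos: [461.0, -55.4, 26.7]
tool_rot: [3.14, 0.002, 1.687]
force: [-1.0, -0.9, 10.0]
width: 54.1
gripper_force: 60.9
```

>>> play_rows(targets=[[1,0,0,-1,0],[1,0,0,-4,0],[1,0,0,-6,0],[1,0,0,-6,0]])

```text
clock: 3.95
eef_pos: [462.0, -55.0, 87.9]
tool_rot: [3.137, 0.001, 1.687]
force: [0.5, 0.3, -1.3]
width: 53.3
gripper_force: 63.4
```

```bash
python3 -c "
from h import *
p,d=ctrl.get_image('side')
s=ctrl.read_state();print(go(610,142.5,100,np.radians(-83.4)),s['eef_pos'],s['width'])
cv2.imwrite('pics/s2.png',cv2.resize(p[140:260,160:320,::-1],None,fx=5,fy=5))"
```

```text
(array([17.91, 17.05, -1.33]), 0.0) [461.34731833 -55.1297009   86.69134155] 53.693617765594105
```

View pics/s2.png

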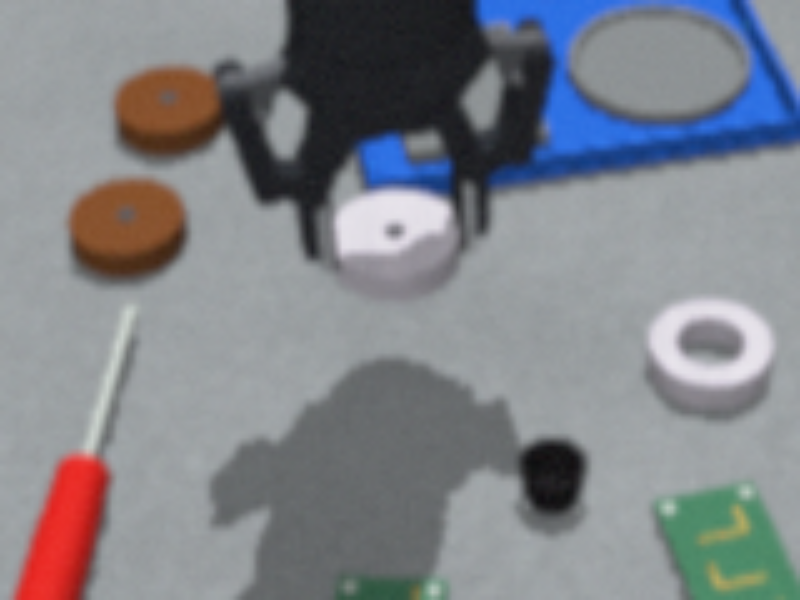

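The crop shows the disc held level at (395,240), but the fingertips sit at its underside and would foul the nest lip. I'll set it down and regrasp about 7 mm higher.

>>> play_rows(targets=[[1,0,0,3,0],[1,0,0,5,0],[1,0,0,5.8,0],[1,0,0,6,0],[0,0,0,6,0],[0,0,0,6,0],[0,0,0,5.6,0],[0,0,0,5.2,0],[0,0,0,5.2,0],[0,0,0,5.2,0]])

```text
clock: 5.0
eef_pos: [460.7, -55.0, 33.4]
tool_rot: [3.141, -0.0, 1.687]
force: [-0.2, -0.1, -0.2]
width: 85.1
gripper_force: 0.0
```

>>> play_rows(targets=[[1,0,0,0,0],[1,0,0,0,0],[1,0,0,0,0],[1,0,0,0,0],[1,0,0,0,0],[1,0,0,0,0],[1,0,0,0,0]])

```text
clock: 5.7
eef_pos: [460.4, -54.9, 34.0]
tool_rot: [3.141, 0.001, 1.688]
force: [-1.2, 0.1, 11.2]
width: 52.5
gripper_force: 60.4
```

>>> play_rows(targets=[[1,0,0,-2,0],[1,0,0,-5,0],[1,0,0,-7,0],[1,0,0,-7,0]])

```text
clock: 6.1
eef_pos: [461.8, -55.0, 105.1]
tool_rot: [3.137, 0.0, 1.687]
force: [1.2, 0.2, -1.5]
width: 52.1
gripper_force: 62.8
```

```bash
python3 -c "
from h import *
s=ctrl.read_state();print(go(610,142.5,100,np.radians(-83.4)),s['eef_pos'],s['width'])"
```

```text
(array([17.9 , 17.01,  0.51]), 0.1) [461.80245508 -54.9887837  105.05501675] 52.08327753552215
```

>>> play_rows(targets=[[1,3.5,3.3,0,0],[1,7,6.6,0,0],[1,10.5,9.9,0,0],[1,14,13.3,0,0],[1,17.9,17,0,0],[1,17.9,17,0,0],[1,17.9,17,2,0],[1,17.9,17,4,0],[1,17.9,17,4,0]])

```text
clock: 7.0
eef_pos: [605.6, 141.4, 59.2]
tool_rot: [-3.135, 0.002, 1.688]
force: [-1.0, -0.3, -0.8]
width: 52.1
gripper_force: 63.1
```

```bash
python3 -c "
from h import *
p,d=ctrl.get_image('side')
s=ctrl.read_state();print(go(610,142.5,43,np.radians(-83.4)),s['eef_pos'],s['width'])
cv2.imwrite('pics/s3.png',cv2.resize(p[90:210,200:360,::-1],None,fx=5,fy=5))"
```

```text
(array([0.02, 0.34, 1.79]), 0.1) [606.65972587 141.92106101  60.87538927] 51.77605860219896
```

View pics/s3.png

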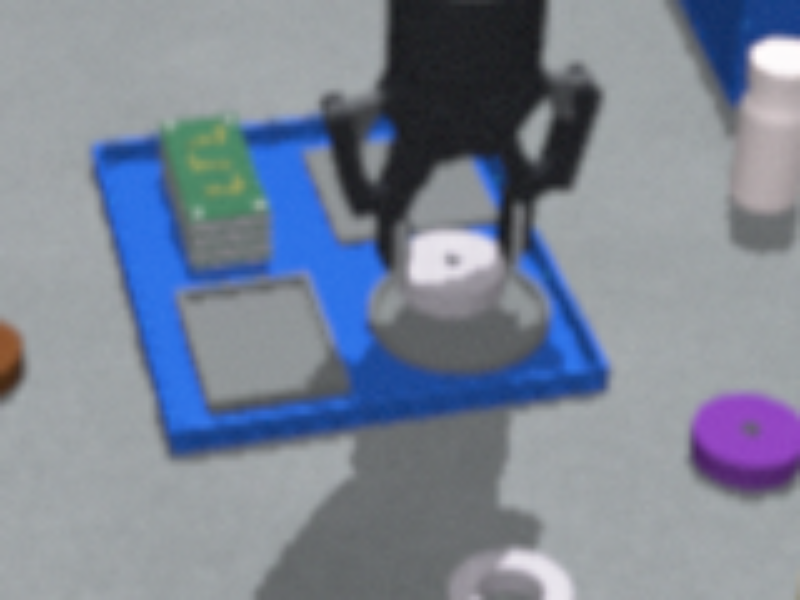

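The crop shows the disc held over the round nest at (455,270). Now I lower it.

>>> play_rows(targets=[[1,0,0.3,0.6,0],[1,0,0.3,1.2,0],[1,0,0.3,1.5,0],[1,0,0.3,1.7,0],[1,0,0.3,1.7,0],[1,0,0.3,1.7,0]])

```text
clock: 7.65
eef_pos: [611.6, 143.0, 46.4]
tool_rot: [3.141, -0.0, 1.687]
force: [-0.0, -0.0, -1.2]
width: 52.3
gripper_force: 63.1
```

>>> play_rows(targets=[[1,0,0,0.1,0],[1,0,0,0.2,0],[1,0,0,0.2,0]])

```text
clock: 7.95
eef_pos: [611.4, 143.0, 44.1]
tool_rot: [-3.142, 0.0, 1.687]
force: [0.1, 0.5, -0.8]
width: 51.7
gripper_force: 63.1
```

>>> play_rows(targets=[[1,0,0,0.1,0],[1,0,0,0.15,0],[1,0,0,0.15,0]])

```text
clock: 8.25
eef_pos: [611.4, 143.0, 42.6]
tool_rot: [-3.141, 0.0, 1.688]
force: [-0.4, 0.8, -0.7]
width: 52.1
gripper_force: 63.1
```

>>> play_rows(targets=[[1,0,0,0.1,0],[1,0,0,0.1,0]])

```text
clock: 8.45
eef_pos: [611.6, 143.0, 42.2]
tool_rot: [3.141, 0.0, 1.687]
force: [-0.8, -0.5, 3.0]
width: 52.1
gripper_force: 63.7
```

>>> play_rows(targets=[[0.5,0,0,0,0],[0.1,0,0,0,0],[0,0,0,0,0],[0,0,0,0,0],[0,0,0,-2,0],[0,0,0,-5,0],[0,0,0,-8,0],[0,0,0,-8,0]])

```text
clock: 9.25
eef_pos: [614.1, 144.3, 125.7]
tool_rot: [3.134, -0.002, 1.687]
force: [-0.3, 0.7, 1.3]
width: 85.5
gripper_force: 0.0
```

```bash
python3 -c "
from h import *
s=ctrl.read_state();print(go(599,-73.5,100,np.radians(-83.4)),s['eef_pos'],s['clock'])"
```

```text
(array([-21.46,  -4.03,   2.57]), 0.1) [614.07009416 144.29738377 125.71067731] 9.25
```

>>> play_rows(targets=[[0,-5,-1,0,0],[0,-10,-2,1,0],[0,-15,-3,2,0],[0,-20,-4,3,0],[0,-21.4,-4,3,0],[0,-21.4,-4,5,0],[0,-21.4,-4,5,0],[0,-21.4,-4,5,0]])

```text
clock: 10.05
eef_pos: [596.2, -73.2, 71.2]
tool_rot: [-3.14, -0.001, 1.688]
force: [0.2, 0.6, 0.5]
width: 85.2
gripper_force: 0.0
```

```bash
python3 -c "
from h import *
s=ctrl.read_state();print(go(599,-73.5,33,np.radians(-83.4)),s['eef_pos'],s['clock'])
p,d=ctrl.get_image('top');C=cloud('top',d)
m=np.zeros(d.shape,bool);m[150:195,180:225]=1;m&=abs(C[...,2]-24)<5
P=onplane('top',24)[m];print(rect(P),P.mean(0))"
```

```text
(array([-0.06,  0.28,  3.82]), 0.1) [596.17227281 -73.24753957  71.20101022] 10.05
(array([622.7, 153.8]), array([79.3, 82.2]), 8.7) [611.39523747 144.24173938  24.        ]
```

>>> play_rows(targets=[[0,0,0.3,2,0],[0,0,0.3,3.5,0],[0,0,0.3,4.0,0],[0,0,0.3,4.0,0],[1,0,0.3,4.0,0],[1,0,0.3,4.0,0],[1,0,0.3,4.0,0],[1,0,0.3,4.0,0],[1,0,0.3,4.0,0],[1,0,0.3,4.0,0]])

```text
clock: 11.1
eef_pos: [600.1, -73.7, 33.5]
tool_rot: [3.14, 0.001, 1.687]
force: [-1.7, -0.1, 8.7]
width: 52.3
gripper_force: 60.8
```

>>> play_rows(targets=[[1,0,0,0,0],[1,0,0,0,0]])

```text
clock: 11.3
eef_pos: [600.1, -73.7, 33.5]
tool_rot: [3.14, 0.001, 1.687]
force: [-3.2, -0.4, 9.4]
width: 52.5
gripper_force: 60.8
```

>>> play_rows(targets=[[1,0,0,-2,0],[1,0,0,-5,0],[1,0,0,-8,0],[1,0,0,-8,0],[1,0,0,-8,0]])

```text
clock: 11.8
eef_pos: [600.0, -74.2, 112.6]
tool_rot: [3.14, 0.001, 1.687]
force: [-0.6, 0.1, -1.0]
width: 51.9
gripper_force: 62.7
```

```bash
python3 -c "
from h import *
s=ctrl.read_state();print(go(595,264.2,110,np.radians(-83.4)),s['eef_pos'],s['width'])"
```

```text
(array([33.67,  3.43,  0.26]), 0.1) [600.0243631  -74.1878571  112.64850533] 51.93789034575456
```

>>> play_rows(targets=[[1,5,0.5,0,0],[1,10,1,0,0],[1,15,1.5,0,0],[1,20,2,0,0],[1,25,2.5,0,0],[1,30,3,0,0],[1,33.7,3.4,0,0],[1,33.7,3.4,0,0],[1,33.7,3.4,2,0],[1,33.7,3.4,2,0]])

```text
clock: 12.8
eef_pos: [592.0, 262.9, 88.2]
tool_rot: [-3.136, 0.004, 1.688]
force: [-0.5, -0.6, -1.7]
width: 52.2
gripper_force: 62.8
```

```bash
python3 -c "
from h import *
p,d=ctrl.get_image('side')
s=ctrl.read_state();print(go(595,264.2,43,np.radians(-83.4)),s['eef_pos'],s['width'])
cv2.imwrite('pics/s4.png',cv2.resize(p[70:190,200:360,::-1],None,fx=5,fy=5))"
```

```text
(array([0.08, 0.24, 4.65]), 0.1) [592.71421631 263.07908796  89.45531059] 52.33247448097156
```

View pics/s4.png

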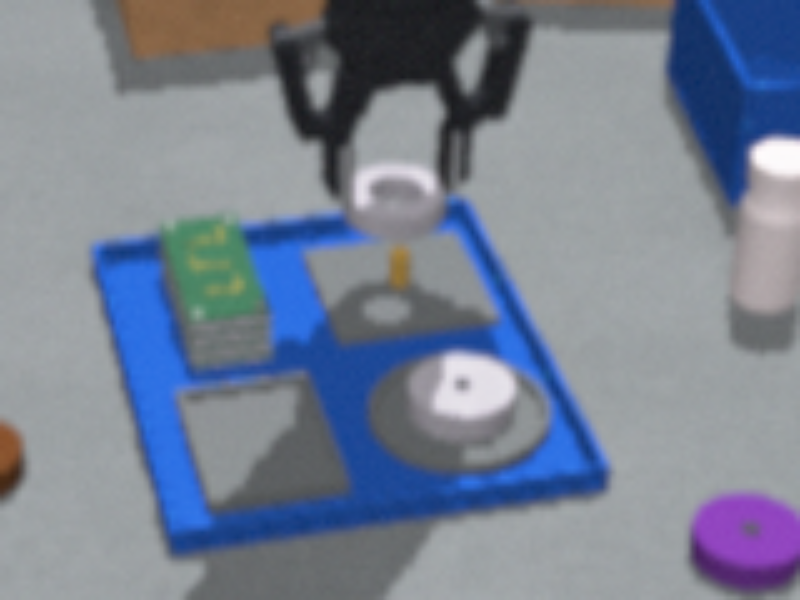

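The disc is in the round nest at crop (462,400), and the ring hangs above the post at (398,200). Now I lower the ring.

>>> play_rows(targets=[[1,0,0.1,1,0],[1,0,0.1,2,0],[1,0,0.1,2.8,0],[1,0,0.1,3.5,0],[1,0,0.1,4,0],[1,0,0.1,4.2,0],[1,0,0.1,4.2,0],[1,0,0.1,4.2,0]])

```text
clock: 13.65
eef_pos: [595.4, 265.2, 50.0]
tool_rot: [3.141, -0.0, 1.688]
force: [-1.1, 0.3, -0.4]
width: 52.0
gripper_force: 62.9
```

>>> play_rows(targets=[[1,0,0,0.3,0],[1,0,0,0.6,0],[1,0,0,0.75,0],[1,0,0,0.75,0]])

```text
clock: 14.05
eef_pos: [595.0, 264.9, 41.9]
tool_rot: [-3.141, 0.0, 1.688]
force: [-0.2, 0.4, -0.6]
width: 51.8
gripper_force: 62.9
```

>>> play_rows(targets=[[1,0,0,0.1,0],[1,0,0,0.1,0]])

```text
clock: 14.25
eef_pos: [595.2, 265.0, 41.7]
tool_rot: [3.141, 0.0, 1.688]
force: [-1.1, -0.9, 3.0]
width: 51.9
gripper_force: 63.4
```

Contact came at the expected height, so I release and go for the housing.

>>> play_rows(targets=[[0.5,0,0,0,0],[0.1,0,0,0,0],[0,0,0,0,0],[0,0,0,0,0],[0,0,0,-2,0],[0,0,0,-5,0],[0,0,0,-8,0],[0,0,0,-8,0],[0,0,0,-8,0]])

```text
clock: 15.15
eef_pos: [595.5, 264.9, 121.7]
tool_rot: [3.14, -0.0, 1.687]
force: [-0.8, -0.5, -1.1]
width: 85.5
gripper_force: 0.0
```

```bash
python3 -c "
from h import *
s=ctrl.read_state();print(go(451.7,-367.1,100,np.radians(-72.9)),s['eef_pos'],s['clock'])"
```

```text
(array([-61.1 , -21.63,   2.17]), -10.4) [595.50074727 264.93749497 121.69807637] 15.15
```

>>> play_rows(targets=[[0,-61.1,-21.6,0,-10.4],[0,-61.1,-21.6,0,-10.4],[0,-61.1,-21.6,0,-10.4],[0,-61.1,-21.6,0,-10.4],[0,-61.1,-21.6,0,-10.4],[0,-61.1,-21.6,0,-10.4],[0,-61.1,-21.6,0,-10.4],[0,-61.1,-21.6,0,-10.4],[0,-61.1,-21.6,0,-10.4],[0,-61.1,-21.6,0,-10.4]])

```text
clock: 16.15
eef_pos: [482.9, -224.3, 119.9]
tool_rot: [-3.14, -0.002, 1.869]
force: [1.2, -0.5, -0.7]
width: 85.0
gripper_force: 0.0
```

```bash
python3 -c "
from h import *
s=ctrl.read_state();print(go(451.7,-367.1,75,np.radians(-72.9)),s['eef_pos'],s['clock'])
p,d=ctrl.get_image('top');C=cloud('top',d)
for u,v,z,t in((380,228,20,5),(159,178,24,5)):
  m=np.zeros(d.shape,bool);m[v-18:v+18,u-18:u+18]=1;m&=abs(C[...,2]-z)<t
  P=onplane('top',z)[m];print(rect(P),P.mean(0))"
```

```text
(array([-12.73,  -7.18,   4.49]), -0.0) [ 482.878496   -224.32506372  119.93951647] 16.15
(array([ 451.5, -365.5]), array([39.8, 57.6]), -72.8) [ 449.52200028 -362.99635842   20.        ]
(array([609.8, 269. ]), array([53.9, 85.9]), 15.7) [594.62162798 264.91300412  24.        ]
```

>>> play_rows(targets=[[0,-5,-3,0,0],[0,-9,-5,0,0],[0,-12.5,-7.1,2,0],[0,-12.5,-7.1,4.5,0],[0,-12.5,-7.1,4.5,0],[0,-12.5,-7.1,4.5,0]])

```text
clock: 16.8
eef_pos: [453.4, -361.0, 75.4]
tool_rot: [-3.141, -0.003, 1.871]
force: [1.1, -0.3, 0.6]
width: 85.2
gripper_force: 0.0
```

```bash
python3 -c "
from h import *
s=ctrl.read_state();print(go(451.7,-367.1,34,np.radians(-72.9)),s['eef_pos'],s['clock'])"
```

```text
(array([-0.53, -0.34,  4.14]), 0.1) [ 453.42754944 -361.0324216    75.44916863] 16.8
```

>>> play_rows(targets=[[0,-0.5,-0.2,2,0],[0,-0.5,-0.2,3.6,0],[0,-0.5,-0.2,4.2,0],[0,-0.5,-0.2,4.2,0],[1,-0.5,-0.2,4.2,0],[1,-0.5,-0.2,4.2,0],[1,-0.5,-0.2,4.2,0],[1,-0.5,-0.2,4.2,0],[1,-0.5,-0.2,4.2,0],[1,-0.5,-0.2,4.2,0]])

```text
clock: 17.8
eef_pos: [453.5, -368.6, 35.1]
tool_rot: [3.141, 0.001, 1.869]
force: [-0.8, 1.1, 5.9]
width: 38.3
gripper_force: 60.9
```

>>> play_rows(targets=[[1,0,0,0,0],[1,0,0,0,0],[1,0,0,0,0]])

```text
clock: 18.1
eef_pos: [453.5, -368.6, 35.1]
tool_rot: [3.141, 0.001, 1.869]
force: [-1.5, 0.4, 6.5]
width: 38.1
gripper_force: 60.9
```

>>> play_rows(targets=[[1,0,0,-2,0],[1,0,0,-5,0],[1,0,0,-7,0],[1,0,0,-7,0],[1,0,0,-7,0]])

```text
clock: 18.6
eef_pos: [452.6, -368.6, 104.2]
tool_rot: [-3.141, 0.0, 1.869]
force: [0.3, 0.3, -1.6]
width: 37.9
gripper_force: 60.6
```

```bash
python3 -c "
from h import *
s=ctrl.read_state();print(go(504,129,100,np.radians(-83.4)),s['eef_pos'],s['width'])"
```

```text
(array([46.06, 19.51,  0.42]), 10.5) [ 452.64787438 -368.6141928   104.17187595] 37.93710178781466
```

>>> play_rows(targets=[[1,46,19.5,0,0],[1,46,19.5,0,0],[1,46,19.5,0,5],[1,46,19.5,0,10.5],[1,46,19.5,0,10.5],[1,46,19.5,0,10.5],[1,46,19.5,0,10.5],[1,46,19.5,0,10.5],[1,46,19.5,0,10.5],[1,46,19.5,0,10.5]])

```text
clock: 19.6
eef_pos: [503.3, 130.3, 103.0]
tool_rot: [-3.139, 0.001, 1.686]
force: [0.7, -0.1, -2.0]
width: 37.7
gripper_force: 60.6
```

>>> play_rows(targets=[[1,0,0,0,0],[1,0,0,0,0]])

```text
clock: 19.8
eef_pos: [503.1, 130.0, 103.1]
tool_rot: [-3.139, 0.0, 1.69]
force: [0.8, -1.3, -1.5]
width: 38.1
gripper_force: 60.6
```

```bash
python3 -c "
from h import *
s=ctrl.read_state();print(go(504,128,70,np.radians(-83.4)),s['eef_pos'],s['width'])"
```

```text
(array([-0.21,  0.06,  3.31]), 0.2) [503.12947671 130.02594816 103.10613392] 38.134965556538276
```

>>> play_rows(targets=[[1,-0.2,0.1,2,0],[1,-0.2,0.1,4,0],[1,-0.2,0.1,5,0],[1,-0.2,0.1,5.6,0],[1,-0.2,0.1,5.8,0],[1,-0.2,0.1,5.8,0],[1,-0.2,0.1,5.8,0]])

```text
clock: 20.5
eef_pos: [505.8, 126.7, 46.7]
tool_rot: [3.141, -0.0, 1.685]
force: [-0.2, -0.7, -1.3]
width: 38.1
gripper_force: 60.6
```

```bash
python3 -c "
from h import *
p,d=ctrl.get_image('side')
s=ctrl.read_state();print(go(504,128,43,np.radians(-83.4)),s['eef_pos'],s['force'])
cv2.imwrite('pics/s5.png',cv2.resize(p[90:210,180:340,::-1],None,fx=5,fy=5))"
```

```text
(array([ 0.14, -0.17,  0.38]), -0.0) [505.83175207 126.84661915  46.817006  ] [ 0.54139842  0.02842953 -0.77351432]
```

View pics/s5.png

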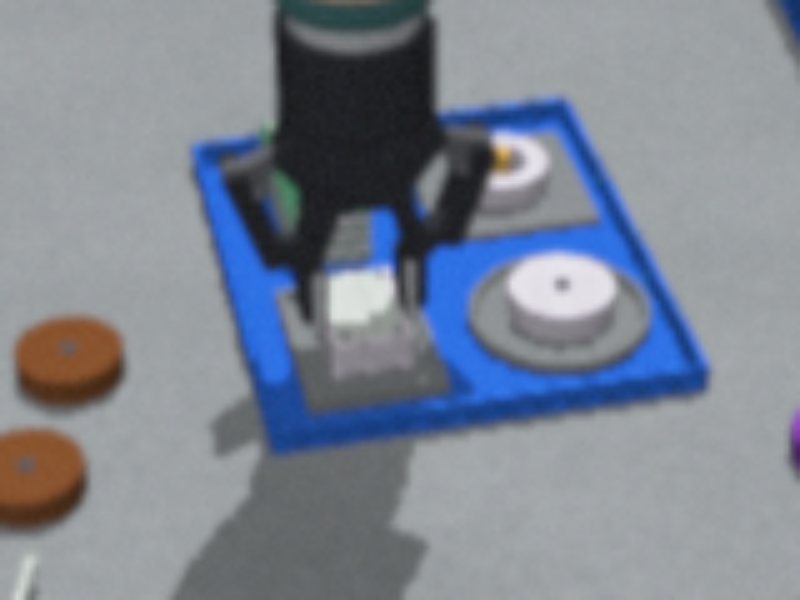

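The housing hangs inside the rectangular nest at crop (370,320), and the ring is seated over the post at (510,170). I'll lower the last few millimetres.

>>> play_rows(targets=[[1,0.1,-0.1,0.1,0],[1,0.1,-0.1,0.2,0],[1,0.1,-0.1,0.3,0],[1,0.1,-0.1,0.3,0]])

```text
clock: 20.95
eef_pos: [504.3, 127.7, 43.2]
tool_rot: [3.141, 0.0, 1.686]
force: [-1.0, 0.7, -1.8]
width: 38.2
gripper_force: 60.6
```

>>> play_rows(targets=[[1,0,0,0.1,0],[1,0,0,0.1,0]])

```text
clock: 21.15
eef_pos: [504.3, 127.7, 43.1]
tool_rot: [3.141, 0.001, 1.686]
force: [-2.4, -0.6, 9.6]
width: 38.1
gripper_force: 61.7
```

>>> play_rows(targets=[[0.5,0,0,-0.1,0],[0.1,0,0,-0.1,0],[0,0,0,-0.1,0],[0,0,0,-0.1,0],[0,0,0,-2,0],[0,0,0,-5,0],[0,0,0,-7,0],[0,0,0,-7,0],[0,0,0,-7,0]])

```text
clock: 22.05
eef_pos: [504.4, 127.4, 112.2]
tool_rot: [3.141, 0.0, 1.685]
force: [-0.0, -0.2, -0.2]
width: 86.0
gripper_force: 0.0
```

```bash
python3 -c "
from h import *
s=ctrl.read_state();print(go(589.4,-202.2,90,np.radians(-80.9)),s['eef_pos'],s['clock'])"
```

```text
(array([-33.71,   4.68,   2.22]), -2.5) [504.37719277 127.36832786 112.15566525] 22.05
```

>>> play_rows(targets=[[0,-33.7,4.7,0,-2.5],[0,-33.7,4.7,0,-2.5],[0,-33.7,4.7,0,-2.5],[0,-33.7,4.7,0,-2.5],[0,-33.7,4.7,0,-2.5],[0,-33.7,4.7,0,-2.5],[0,-33.7,4.7,0,-2.5],[0,-33.7,4.7,0,-2.5],[0,-33.7,4.7,2.2,-2.5],[0,-33.7,4.7,2.2,-2.5]])

```text
clock: 23.05
eef_pos: [586.9, -201.1, 86.6]
tool_rot: [-3.135, -0.003, 1.73]
force: [-0.3, -0.6, 0.7]
width: 85.5
gripper_force: 0.0
```

>>> play_rows(targets=[[0,0,0,1.5,0],[0,0,0,3,0],[0,0,0,3,0],[0,0,0,3,0]])

```text
clock: 23.45
eef_pos: [589.4, -201.3, 59.7]
tool_rot: [-3.141, -0.0, 1.73]
force: [-0.3, 0.3, -0.4]
width: 85.5
gripper_force: 0.0
```

```bash
python3 -c "
from h import *
s=ctrl.read_state();print(go(589.4,-202.2,24,np.radians(-80.9)),s['eef_pos'],s['clock'])
p,d=ctrl.get_image('top');C=cloud('top',d)
for n,z in (('board',8),('pile',35.6)):
 for k in ctrl.trace('top',n)[:2]:
  m=k['pixels']&(abs(C[...,2]-z)<4)
  if m.sum()<50: continue
  P=onplane('top',z)[m];print(n,k['bbox'],k['confidence'],rect(P),P.mean(0))
p,d=ctrl.get_image('side');C=cloud('side',d)
m=(C[...,0]>472)&(C[...,0]<506)&(C[...,1]>210)&(C[...,1]<292);print('side pile z',np.percentile(C[m][:,2],[20,50,80]))
cv2.imwrite('pics/s6.png',cv2.resize(p[150:310,200:400,::-1],None,fx=3.7,fy=3.7))"
```

```text
(array([-0.09, -0.02,  3.57]), 0.0) [ 589.44634836 -201.29983446   59.69409298] 23.45
board [300.7, 176.0, 341.2, 192.6] 0.64 (array([ 589.5, -202.1]), array([ 44.3, 100.2]), -80.4) [ 585.44059309 -183.67979334    8.        ]
pile [139.9, 202.4, 181.5, 225.3] 0.64 (array([489.8, 251.5]), array([ 45.1, 101.2]), -83.5) [489.96652985 251.6492461   35.6       ]
side pile z [35.94512735 37.13702497 38.07120613]
```

View pics/s6.png

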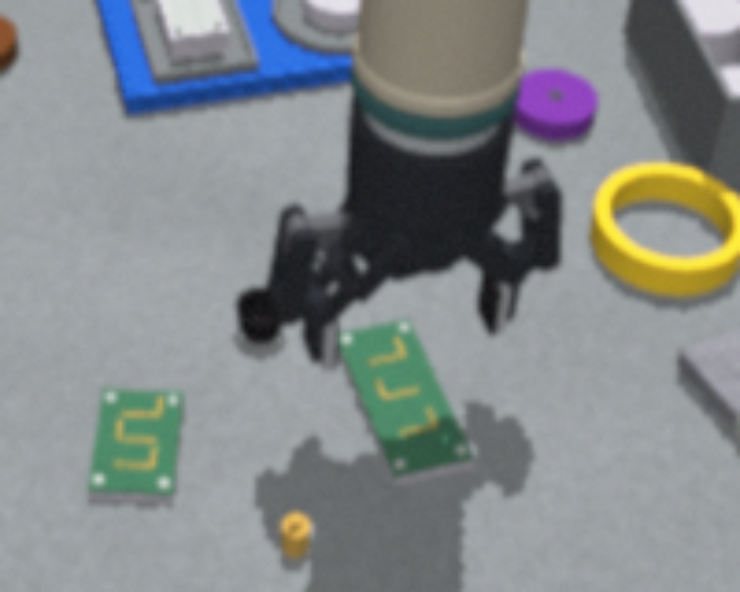

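The crop shows the fingers on either side of the long board, which is at crop (405,400), with the tub clear of them. Now I descend and grip.

>>> play_rows(targets=[[0,-0.1,0,1.5,0],[0,-0.1,0,2.8,0],[0,-0.1,0,3.5,0],[0,-0.1,0,3.5,0],[0,-0.1,0,3.5,0]])

```text
clock: 24.15
eef_pos: [589.7, -202.5, 24.8]
tool_rot: [-3.141, -0.0, 1.73]
force: [-0.2, 0.5, 0.5]
width: 85.3
gripper_force: 0.0
```

>>> play_rows(targets=[[1,0,0,0,0],[1,0,0,0,0],[1,0,0,0,0],[1,0,0,0,0],[1,0,0,0,0],[1,0,0,0,0],[1,0,0,0,0],[1,0,0,0,0]])

```text
clock: 24.95
eef_pos: [590.4, -202.8, 26.1]
tool_rot: [3.14, 0.001, 1.729]
force: [-0.9, -0.1, 5.8]
width: 41.9
gripper_force: 61.4
```

>>> play_rows(targets=[[1,0,0,-1,0],[1,0,0,-4,0],[1,0,0,-7,0],[1,0,0,-9,0],[1,0,0,-9,0],[1,0,0,-9,0]])

```text
clock: 25.55
eef_pos: [589.4, -203.0, 115.1]
tool_rot: [-3.141, 0.0, 1.729]
force: [-0.8, -0.2, -2.2]
width: 41.8
gripper_force: 61.2
```

```bash
python3 -c "
from h import *
p,d=ctrl.get_image('side')
s=ctrl.read_state();print(go(489.7,251.3,115,np.radians(-83.4)),s['eef_pos'],s['width'],s['force'])
cv2.imwrite('pics/s7.png',cv2.resize(p[120:240,240:400,::-1],None,fx=5,fy=5))"
```

```text
(array([46.42, -2.62, -0.07]), 2.5) [ 588.8480474  -202.90172738  114.29005331] 41.64427110813422 [-0.95168974 -0.04868243 -1.89667954]
```

View pics/s7.png

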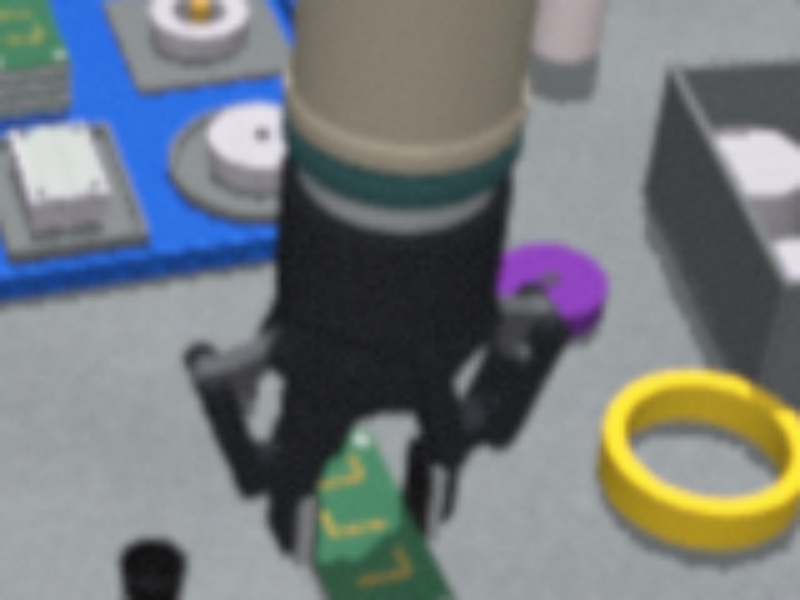

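The board is held level at crop (370,530), the housing sits in its nest at (60,190), and the ring is on the post. Next I carry the board to the pile.

>>> play_rows(targets=[[1,3,-0.2,0,0],[1,8,-0.4,0,0],[1,13,-0.6,0,1],[1,18,-1,0,2.5],[1,23,-1.3,0,2.5],[1,28,-1.6,0,2.5],[1,33,-1.9,0,2.5],[1,38,-2.2,0,2.5],[1,43,-2.4,0,2.5],[1,46.4,-2.6,0,2.5]])

```text
clock: 26.6
eef_pos: [488.6, 255.3, 114.1]
tool_rot: [-3.14, -0.002, 1.69]
force: [1.4, 0.8, -1.0]
width: 42.0
gripper_force: 61.2
```

>>> play_rows(targets=[[1,0,0,1,0],[1,0,0,2,0],[1,0,0,3,0],[1,0,0,3,0],[1,0,0,3,0],[1,0,0,3,0]])

```text
clock: 27.2
eef_pos: [491.3, 250.6, 85.3]
tool_rot: [3.141, 0.0, 1.684]
force: [0.8, -1.0, -1.2]
width: 42.1
gripper_force: 61.1
```

```bash
python3 -c "
from h import *
s=ctrl.read_state();print(go(489.7,251.3,65,np.radians(-83.4)),s['eef_pos'],s['width'],s['force'],s['tool_rot'])
p,d=ctrl.get_image('top');C=cloud('top',d)
m=(C[...,0]>455)&(C[...,0]<525)&(C[...,1]>190)&(C[...,1]<315)&(abs(C[...,2]-67)<7)
m=m&(p[...,1]>p[...,0]*1.2)&(p[...,1]>p[...,2]*1.2)
zt=np.median(C[m][:,2]);P=onplane('top',zt)[m];print('board in hand',m.sum(),zt,rect(P))
Q=C[m];A=np.c_[Q[:,:2]-Q[:,:2].mean(0),np.ones(len(Q))];print('tilt',np.linalg.lstsq(A,Q[:,2],rcond=None)[0])
"
```

```text
(array([ 0.09, -0.15,  2.03]), -0.1) [491.32659807 250.60574487  85.33361769] 42.101387121318865 [ 0.84490373 -0.96605505 -1.24082833] [3.14129387e+00 2.79039559e-05 1.68432133e+00]
board in hand 0 nan (array([0., 0.]), array([0., 0.]), 0.0)
tilt [0. 0. 0.]
  return _methods._mean(a, axis=axis, dtype=dtype,
  ret = ret.dtype.type(ret / rcount)
<string>:8: RuntimeWarning: Mean of empty slice.
  ret = um.true_divide(
```

>>> play_rows(targets=[[1,0.1,-0.15,0.6,0],[1,0.1,-0.15,1.2,0],[1,0.1,-0.15,1.6,0],[1,0.1,-0.15,1.8,0],[1,0.1,-0.15,1.8,0],[1,0.1,-0.15,1.8,0],[1,0.1,-0.15,1.8,0]])

```text
clock: 27.95
eef_pos: [489.4, 252.3, 67.4]
tool_rot: [3.141, -0.0, 1.686]
force: [0.5, 0.3, -1.0]
width: 42.1
gripper_force: 61.2
```

>>> play_rows(targets=[[1,0,0,0.1,0],[1,0,0,0.2,0],[1,0,0,0.2,0],[1,0,0,0.2,0]])

```text
clock: 28.35
eef_pos: [489.2, 252.1, 65.2]
tool_rot: [-3.142, 0.0, 1.686]
force: [0.4, 0.1, -0.9]
width: 42.0
gripper_force: 61.2
```

```bash
python3 -c "
from h import *
p,d=ctrl.get_image('side')
s=ctrl.read_state();print(go(489.7,251.3,62,np.radians(-83.4)),s['eef_pos'],s['force'])
cv2.imwrite('pics/s8.png',cv2.resize(p[90:180,190:310,::-1],None,fx=6.6,fy=6.6))"
```

```text
(array([-0.09,  0.03,  0.32]), -0.0) [489.27683428 252.13470097  65.22679916] [-1.23852081  0.54035347 -0.76979982]
```

View pics/s8.png

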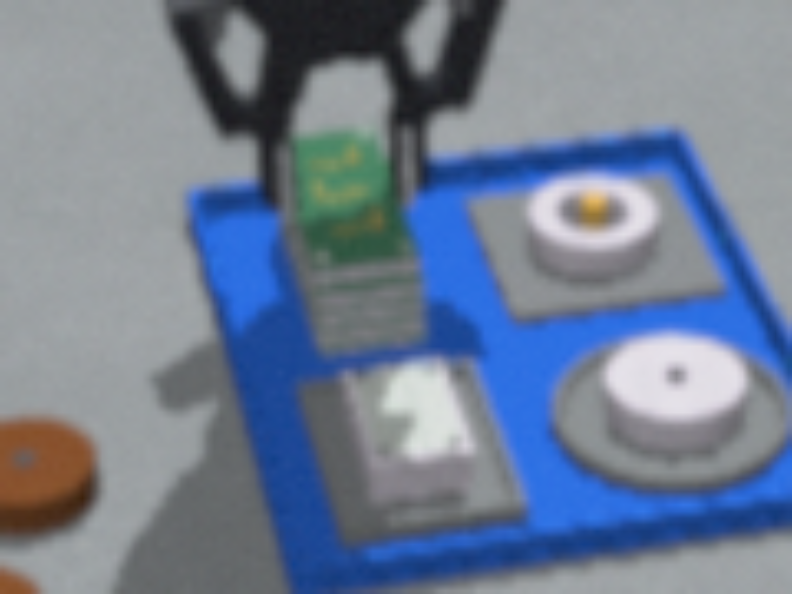

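The board sits square just above the pile at crop (355,220), and the other three parts are well placed. I continue down in half-millimetre to millimetre steps.

>>> play_rows(targets=[[1,-0.1,0,0.1,0],[1,-0.1,0,0.1,0]])

```text
clock: 28.6
eef_pos: [489.3, 250.8, 64.1]
tool_rot: [-3.141, 0.0, 1.686]
force: [-1.0, -0.2, -1.5]
width: 41.3
gripper_force: 61.2
```

>>> play_rows(targets=[[1,0,0,0.05,0],[1,0,0,0.1,0],[1,0,0,0.1,0]])

```text
clock: 28.9
eef_pos: [489.3, 251.2, 63.1]
tool_rot: [-3.142, 0.0, 1.686]
force: [0.1, 0.5, -1.0]
width: 41.7
gripper_force: 61.2
```

>>> play_rows(targets=[[1,0,0,0.05,0],[1,0,0,0.05,0]])

```text
clock: 29.1
eef_pos: [489.3, 251.2, 62.7]
tool_rot: [-3.142, 0.0, 1.686]
force: [0.4, -0.3, -1.5]
width: 42.3
gripper_force: 61.2
```

>>> play_rows(targets=[[1,0,0,0.05,0],[1,0,0,0.05,0]])

```text
clock: 29.3
eef_pos: [489.3, 251.2, 62.2]
tool_rot: [-3.142, 0.0, 1.686]
force: [0.1, 0.6, -1.4]
width: 42.1
gripper_force: 61.2
```

>>> play_rows(targets=[[1,0,0,0.05,0],[1,0,0,0.05,0]])

```text
clock: 29.5
eef_pos: [489.4, 251.2, 61.7]
tool_rot: [3.142, -0.0, 1.686]
force: [-0.0, -0.5, -1.0]
width: 42.0
gripper_force: 61.2
```

>>> play_rows(targets=[[1,0,0,0.05,0],[1,0,0,0.05,0]])

```text
clock: 29.7
eef_pos: [489.4, 251.2, 61.6]
tool_rot: [3.141, 0.0, 1.686]
force: [0.1, 0.2, 4.5]
width: 41.5
gripper_force: 61.7
```

Contact at 61.6 puts the pile top at about 35.5 mm, which agrees with the cameras. I release the board and retreat.

>>> play_rows(targets=[[0.6,0,0,0,0],[0.3,0,0,0,0],[0,0,0,0,0],[0,0,0,0,0],[0,0,0,-1,0],[0,0,0,-4,0],[0,0,0,-8,0],[0,-5,0,-11,0],[0,-10,0,-14,0],[0,-15,0,-16,0]])

```text
clock: 30.7
eef_pos: [504.7, 120.0, 215.2]
tool_rot: [3.139, -0.0, 1.688]
force: [1.6, -0.8, 0.3]
width: 85.1
gripper_force: 0.0
```

>>> play_rows(targets=[[0,-5,2,0,0],[0,-10,3,0,0],[0,-15,3,0,0],[0,-15,3,0,0]])

```text
clock: 31.1
eef_pos: [551.8, -34.2, 212.8]
tool_rot: [-3.14, 0.005, 1.674]
force: [0.2, 0.2, -0.9]
width: 85.0
gripper_force: 0.0
```

```bash
python3 -c "
from h import *
p,d=ctrl.get_image('top');C=cloud('top',d)
g=(p[...,1]>p[...,0]*1.2)&(p[...,1]>p[...,2]*1.2)
m=(C[...,0]>440)&(C[...,0]<540)&(C[...,1]>180)&(C[...,1]<320)&(abs(C[...,2]-43.5)<4)
P=onplane('top',43.5)[m];print('board',m.sum(),np.median(C[m][:,2]),rect(P))
Q=C[m];A=np.c_[Q[:,:2]-Q[:,:2].mean(0),np.ones(len(Q))];print('tilt',np.linalg.lstsq(A,Q[:,2],rcond=None)[0])
for n,(x,y,z,r) in dict(disc=(611,143,24,38),ring=(595,265,24,38),housing=(504,129,28,42)).items():
  m=(abs(C[...,0]-x)<r)&(abs(C[...,1]-y)<r)&(abs(C[...,2]-z)<5);P=onplane('top',z)[m];print(n,rect(P),np.median(C[m][:,2]))
print(ctrl.read_state()['clock'],ctrl.read_state()['eef_pos'])
cv2.imwrite('pics/t9.png',cv2.resize(p[140:250,120:400,::-1],None,fx=2.8,fy=2.8,interpolation=cv2.INTER_CUBIC))"
```

```text
board 558 43.776830629101426 (array([489.2, 250.5]), array([44.9, 99.4]), -83.5)
tilt [3.12281820e-03 2.07476799e-03 4.37170052e+01]
disc (array([609.6, 144.3]), array([52.2, 54.4]), 2.3) 24.166866566319868
ring (array([593. , 263.8]), array([53.9, 55.3]), -89.3) 24.13041019887055
housing (array([503.8, 128.2]), array([40.7, 59.9]), -84.0) 28.23906505000423
31.15 [551.55217767 -30.76961791 212.971578  ]
```

View pics/t9.png

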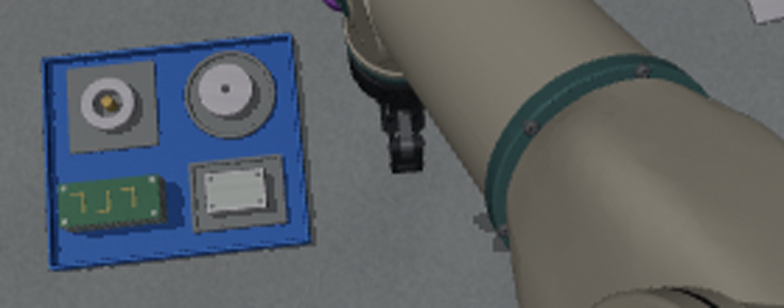

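The picture shows all four parts seated: ring at (107,103), disc at (225,90), housing at (237,190) and board flat on the pile at (110,200). The measured heights and angles agree, so I'm handing the job in.

```bash
python3 -c "
from cell import ctrl
print(ctrl.finish_job())"
```

```text
the job is handed in; nothing more can be done
None
```

I filled the tray in the order asked (disc, ring, housing, then the long board flat and square on the pile), left the small disc and short board alone, and handed the job in at about 31 s; no verdict was returned.

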